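# Tip the caps into the tote's corner

## Task

Put the turned cap that was left on the bench into the plywood tote with the other four and let go of it. Then grip the tote's wall on its far side and tip the tote up, its corner nearest the robot staying down on the bench, until all five caps have slid together into that corner, ready to be counted. Finish while still holding the tote tipped like that, and leave the tin, the cup and the gouge where they are.

Things in the scene. Friction and masses are not known exactly. Their poses are not given: they have to be found in the camera images.
- tote: Open plywood tote, 240 mm (its x) by 180 mm (its y), 66 mm high, about 0.5 kg, loose, standing flat and cornerwise on the bench; walls 9 mm, grey floor 6 mm thick. Origin: centre of the underside; z up. Its -x, -y corner is always the one nearest the robot. Waxed inside: caps begin to slide at about 14 degrees of slope, but may need 25 to 40 to run along the walls into a corner.
- tote_grip (a point): Point in the middle of the thickness of the tote's +x (far) wall, 20 mm below its rim: in the tote's frame at x +115.5, y +40, z +46 mm. The wall can be pinched here from above, fingers closing along the tote's x; at the start no cap is near it.
- tote_corner (a point): The inside corner nearest the robot, on the tote's floor: in the tote's frame at x -111, y -81, z +6 mm. At the start no cap lies within 95 mm of it.
- tote_toe (a point): The outside bottom corner below it, on the bench: in the tote's frame at x -120, y -90, z 0 mm. The tote tips up about this point.
- stray_cap: The turned wooden cap left on the bench, same as the other four: a round flange 32 mm across and 16 mm high with a round plug 20 mm across and 14 mm high on top (30 mm in all), 14 g, standing plug up. Origin: centre of its underside; z up. It stands in one of three places beside the tote, the tin and the cup in the others.
- wax_tin: Flat round metal tin, 70 mm across, 28 mm high; a bystander. Origin: centre of its underside.
- cup: Open turned wooden cup, 68 mm across the rim, 75 mm high; a bystander. Origin: centre of its underside.
- gouge: Turning gouge lying on the bench to the left of the tote (+y), 390 mm long, 32 mm thick at the dark handle; a bystander. Origin: under the middle of its length; its x axis runs along it towards the steel tip.
- cap1: Turned wooden cap on the tote's floor, one of four there, the same shape as the stray cap: flange 32 mm across and 16 mm high, plug 20 mm across, 30 mm high in all. Origin: centre of its underside; z up.
- cap2: Turned wooden cap on the tote's floor, one of four there, the same shape as the stray cap: flange 32 mm across and 16 mm high, plug 20 mm across, 30 mm high in all. Origin: centre of its underside; z up.
- cap3: Turned wooden cap on the tote's floor, one of four there, the same shape as the stray cap: flange 32 mm across and 16 mm high, plug 20 mm across, 30 mm high in all. Origin: centre of its underside; z up.
- cap4: Turned wooden cap on the tote's floor, one of four there, the same shape as the stray cap: flange 32 mm across and 16 mm high, plug 20 mm across, 30 mm high in all. Origin: centre of its underside; z up.

How it is judged (in metres and radians):
On the way, in this order (a step that is already met when the one before it is completed fails the run):
1. the stray cap lies in the tote, let go, the tote still standing flat (x of stray_cap in the frame of tote between -0.112 and 0.112 m and y of stray_cap in the frame of tote between -0.082 and 0.082 m and z of stray_cap in the frame of tote between 0 and 0.05 m and contact force between the fingers and stray_cap below 0.05 N and angle between tote's own z axis and vertical below 0.1 rad), for 0.2 s.
2. the tote is gripped and tipped up on its corner nearest the robot (angle between tote's own z axis and vertical above 0.2 rad and contact force between the fingers and tote above 2 N and height (world z) of tote_toe below 0.015 m), for 0.2 s.
At the end, for the whole second after the job is handed in: Fingers hold the tote (over 2 N), tipped 0.2 to 1.1 rad, bottom corner nearest the robot within 15 mm of the bench; all five caps inside it, origins within 108 mm of that inside corner; all slower than 30 mm/s; the tote touches no bystander (under 0.2 N) (all of step 2 and angle between tote's own z axis and vertical below 1.1 rad and x of each of cap1, cap2, cap3, cap4, stray_cap in the frame of tote above -0.112 m and y of each of cap1, cap2, cap3, cap4, stray_cap in the frame of tote above -0.082 m and z of cap1 in the frame of tote between 0 and 0.05 m and distance between each of cap1, cap2, cap3, cap4, stray_cap and tote_corner below 0.108 m and linear speed of each of cap1, cap2, cap3, cap4, stray_cap, tote below 0.03 m/s and z of cap2 in the frame of tote between 0 and 0.05 m and z of cap3 in the frame of tote between 0 and 0.05 m and z of cap4 in the frame of tote between 0 and 0.05 m and z of stray_cap in the frame of tote between 0 and 0.05 m and contact force between tote and wax_tin below 0.2 N and contact force between tote and cup below 0.2 N and contact force between tote and gouge below 0.2 N); the arm keeps its last pose, push and grip.
It fails at once if the tin, the cup or the gouge is pushed more than 30 mm (distance of any of wax_tin, cup, gouge from where it was at the start of the episode above 0.03 m).
It also fails if it takes over 51 s, if anything falls off the work surface, if the arm or the gripper's body presses on something with over 40 N, if the wrist force passes 120 N, or if a joint passes its speed limit or range.

## Robot

A 6-joint arm with a two-finger parallel gripper is mounted at the origin on the work surface. World frame = base frame: x ahead of the robot, y to its left, z up, the work surface at z = 0. Lengths are in m, angles in degrees, forces in N, time in s.
With the tool pointing down it reaches from about 0.4 to 0.825 m from the base axis. Payload 7 kg.
Tool frame: the origin (TCP) lies at the very end of the fingers, on their centre line; the grasp point (between the pads) lies 19 mm behind it; z points along the fingers, y is the line along which they close (so a half turn about z gives the same grasp; the last joint's range is limited). The gripper opens to 88 mm and grips with 3 to 60 N. Pads are 19 mm wide; open, the fingers measure 130 mm over their backs; the gripper's body (78 mm by 193 mm) begins 47 mm behind the grasp point.
Start: joints at [-52.019, 20.546, 0.682, 0, -70.136, -16.507], TCP at [0.247, -0.628, 0.227] pointing down, gripper open.
Joint ranges: [-176.03, 176.03], [-82.01, 121.73], [-58.28, 71.71], [-173.87, 95.51], [-174.79, -0.11], [-173.66, 173.66]. Speed limits (degrees/s): [136.94, 136.94, 172.46, 180, 180, 180].

## Interface

Orientations are given as [roll, pitch, yaw] about the fixed x, y, z axes, in that order (R = Rz(yaw) Ry(pitch) Rx(roll)).
In Python, from plant import get_obs, snapshot, camera_params, close_job, boxes_of, cut_out, landmark_of gives the robot as it stands.
- The arm moves only by the shell command python3 -m inch 'ROWS' [OPENING]. ROWS is text: rows parted by semicolons, each of 6 numbers parted by spaces: the shift along the tool's x, y, z in units of 30 cm (1.0 is 30 cm), then the turn, a rotation vector about the tool's x, y, z in units of pi rad (1.0 is pi rad). A call has 1 to 10 rows; each row is the pose to reach, as a shift and turn from the pose commanded when the call began, along the tool's axes at that moment, turning the shorter way round; what a row does not reach only later rows make up. A row lasts 1/12 s, in which the tool goes at most 41.7 mm and 7.16 degrees, less where a joint would pass 70% of its speed; a pose out of reach is approached as far as the arm can. A call with a number of a shift or a turn outside -1 to 1 is refused whole. A call with a gripper value outside its range is refused whole. OPENING is the closure, from -1 (fully open) to 1 (shut), set as the call begins (- or left out, the last holds). The fingers move at their own pace and stop on an object; the grip force is fixed at half the most. Time passes only in rows, so rows that repeat a pose let the fingers close. It gives the time, the measured TCP pose, the force, the opening and the grip force at its end, in the units of the state.
- get_obs(): the state, without advancing time (a new reading comes with each control period).
- snapshot(name): name is "side" or "top" or "wrist"; returns the picture (480x640x3 uint8, red, green, blue); there is no depth.
- camera_params(name): a dict with "mtx" (3x3 intrinsics, pixels), "rvec" (rotation vector, rad) and "tvec" (3), from world to camera coordinates, as OpenCV has them. Camera axes: x right, y down, z forward; pixel columns grow to the right and rows downward; lengths in m; the calibration is good to about 2 mm. The wrist camera is an equidistant fisheye: a pixel r from the principal point sees the ray r / f radians off the axis. A picture is of the moment at which its call begins: read the wrist's pose just before it. camera_params takes no time and is no camera call; for the wrist camera it gives the pose at the moment of the call.
- close_job(): hands the job in; it is judged then, once.
Trained networks look in the newest picture that a camera, given by its name, has taken for a name from the list of things; names that differ only in an ending like _2 or _b are one class to them, and where a whole thing is asked for, a point or a joint stands for the part that bears it (a point fixed in the world has none). Each returns a list of dicts, best first, with "p" (0 to 1); they miss things now and then, are a little off and sometimes report something else, mostly with a low value. They report only what shows in the picture. A call takes as long as a camera call.
- boxes_of(camera, thing): "rect" ([left, top, width, height] in pixels, round what is visible of it).
- cut_out(camera, thing): "pixels" (480x640 bool, what is visible of it) and "rect" ([left, top, width, height] in pixels, round what is visible of it).
- landmark_of(camera, thing): "uv" ([column, row] in pixels: a listed point, or the origin of a listed thing).
The state is a dict: "clock": time; "joint_pos": joint angles; "qvel": joint speeds; "tau": joint torques, N m; "tool_pos": TCP position; "orientation": TCP orientation; "force": force on the tool from outside, world axes, zero at the start; "moment": the same for the moment, N m; "opening": finger opening in m; "gripper_force": force on a finger pad.
Only numpy, scipy, OpenCV 4.12 (cv2) and the standard library are available. Lean on these libraries where they do the work, as an engineer would, in place of code of your own. Each camera call takes 0.05 s, during which the arm holds its last target. There are 200 camera calls.

## Working session

There is one attempt and no reset: what is moved stays moved. The work goes in short steps, Python scripts to look and compute and a shell command to move; the robot and the scene stay as the last step left them, time stands still between calls to the robot, and variables do not carry over. Pictures are saved under pics/ and viewed, at most 10 in all, crops included, and the job is handed in when it is done.

```bash
mkdir -p pics; ls
cat > h.py <<'E'
import numpy as np, cv2
from scipy.spatial.transform import Rotation as Rt
from plant import *
def ray(cam,uv,P=None):
    P=P or camera_params(cam); K=np.array(P['mtx'],float); R=cv2.Rodrigues(np.array(P['rvec'],float))[0]; t=np.array(P['tvec'],float).ravel()
    a=(uv[0]-K[0,2])/K[0,0]; b=(uv[1]-K[1,2])/K[1,1]
    if cam=='wrist':
        r=np.hypot(a,b); s=np.sin(r)/r if r>1e-9 else 1.; d=np.array([a*s,b*s,np.cos(r)])
    else: d=np.array([a,b,1.])
    return -R.T@t, R.T@d
def onz(cam,uv,z,P=None):
    o,d=ray(cam,uv,P); return o+d*(z-o[2])/d[2]
def proj(cam,X,P=None):
    P=P or camera_params(cam); R=cv2.Rodrigues(np.array(P['rvec'],float))[0]
    p=R@np.array(X,float)+np.array(P['tvec'],float).ravel(); K=np.array(P['mtx'],float); q=K@p; return q[:2]/q[2]
def shot(cam,name):
    im=snapshot(cam); cv2.imwrite('pics/'+name,im[:,:,::-1]); return im
def toolrow(dp,R2=None):
    o=get_obs(); R=Rt.from_euler('xyz',o['orientation'],degrees=True)
    s=R.inv().apply(dp)/0.3
    rv=(R.inv()*R2).as_rotvec()/np.pi if R2 is not None else np.zeros(3)
    return np.round(np.r_[s,rv],4)
E
python3 - <<'E'
from h import *
shot('top','t0.png'); shot('side','s0.png')
Z=dict(tote=0,tote_grip=.046,tote_corner=.006,tote_toe=0,stray_cap=0,wax_tin=0,cup=0,gouge=0)
for c in ['top','side']:
  for n,z in Z.items():
    L=landmark_of(c,n)
    for l in L[:5]: print(c,n,round(l['p'],2),np.round(l['uv']),np.round(onz(c,l['uv'],z),3))
print(get_obs())
E
```

```text
pics
top tote 0.78 [346. 235.] [0.538 0.038 0.   ]
top tote 0.33 [510. 262.] [ 0.471 -0.318  0.   ]
top tote_grip 0.69 [379. 186.] [ 0.635 -0.035  0.046]
top tote_corner 0.56 [323. 294.] [0.409 0.091 0.006]
top tote_toe 0.68 [324. 300.] [0.397 0.088 0.   ]
top tote_toe 0.62 [156. 205.] [0.616 0.463 0.   ]
top stray_cap 0.57 [324. 302.] [0.393 0.088 0.   ]
top stray_cap 0.56 [513. 265.] [ 0.464 -0.323  0.   ]
top wax_tin 0.92 [497. 206.] [ 0.596 -0.298  0.   ]
top cup 0.59 [224. 294.] [0.415 0.306 0.   ]
top gouge 0.6 [159. 206.] [0.615 0.456 0.   ]
top gouge 0.29 [380. 238.] [ 0.531 -0.038  0.   ]
side tote 0.61 [316. 253.] [0.54  0.052 0.   ]
side tote_grip 0.94 [313. 205.] [ 0.637 -0.026  0.046]
side tote_corner 0.63 [341. 295.] [0.4   0.101 0.006]
side tote_toe 0.94 [344. 298.] [0.395 0.098 0.   ]
side tote_toe 0.38 [432. 199.] [ 0.472 -0.315  0.   ]
side stray_cap 0.51 [430. 197.] [ 0.479 -0.316  0.   ]
side stray_cap 0.38 [344. 236.] [ 0.536 -0.042  0.   ]
side cup 0.89 [269. 342.] [0.419 0.308 0.   ]
side gouge 0.59 [160. 320.] [0.631 0.454 0.   ]
{'clock': 0.9, 'joint_pos': array([-5.20186888e+01,  2.05429404e+01,  6.79946733e-01,  8.93727408e-04,
       -7.01356802e+01, -1.65068345e+01]), 'qvel': array([ 0.07372437, -0.0041099 , -0.01787728, -0.03088766,  0.0286092 ,
        0.11140532]), 'tau': array([ 5.93804198e-04, -5.82354641e+01,  2.93299735e+01,  7.00237244e+00,
        1.25037591e-02, -3.98251348e-05]), 'tool_pos': array([ 0.24706712, -0.62811818,  0.22658737]), 'orientation': array([-1.79998490e+02, -4.29097395e-04, -1.58525220e+02]), 'force': array([0.20767595, 0.5000121 , 0.19897727]), 'moment': array([0.01441001, 0.00432917, 0.03503125]), 'gripper_force': 0.0, 'opening': 0.08764910563177447}
```

View pics/t0.png

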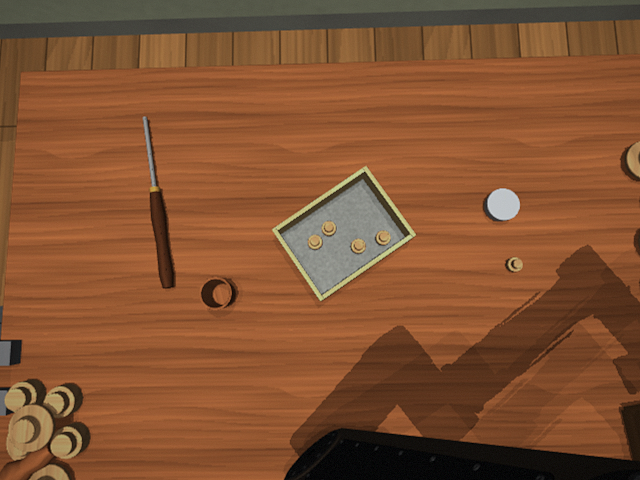

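View pics/s0.png

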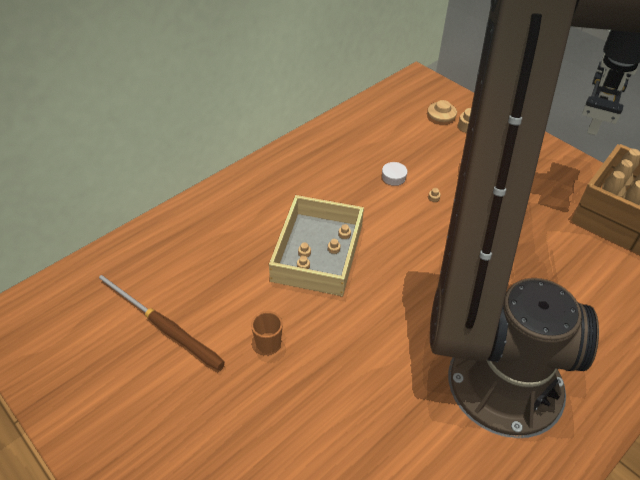

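Run:
```python
from h import *
for c in ['top','side']:
  snapshot(c)
  for n in ['cap1','stray_cap']:
    for l in cut_out(c,n)[:6]:
      m=l['pixels']; v,u=np.nonzero(m); print(c,n,round(l['p'],2),l['rect'],m.sum(),np.round([u.mean(),v.mean()],1),np.round(onz(c,[u.mean(),v.mean()],.014),3))
  l=cut_out(c,'tote')[0]; m=l['pixels']
  h=cv2.convexHull(np.argwhere(m)[:,::-1].astype(np.int32)); q=cv2.approxPolyDP(h,6,True)[:,0]; print(c,l['p'],q.tolist())
  for p in q: print(np.round(onz(c,p,.066),3),np.round(onz(c,p,0),3))
```

```text
top cap1 0.74 [381.1, 234.6, 5.3, 10.7] 139 [382.9 238.1] [ 0.528 -0.042  0.014]
top cap1 0.67 [350.4, 237.8, 18.6, 16.5] 156 [358.  245.8] [0.512 0.012 0.014]
top cap1 0.65 [320.1, 221.5, 17.4, 16.0] 195 [328.5 228. ] [0.553 0.075 0.014]
top cap1 0.58 [306.9, 234.6, 16.8, 14.3] 179 [314.9 242.1] [0.522 0.106 0.014]
top cap1 0.56 [273.8, 167.7, 141.8, 133.4] 9398 [343.3 232.8] [0.541 0.043 0.014]
top stray_cap 0.49 [508.1, 258.0, 16.9, 13.7] 206 [513.8 264.9] [ 0.464 -0.32   0.014]
top 0.73 [[415, 236], [321, 301], [272, 230], [366, 167]]
[ 0.524 -0.102  0.066] [ 0.533 -0.115  0.   ]
[0.395 0.094 0.066] [0.395 0.095 0.   ]
[0.543 0.193 0.066] [0.553 0.201 0.   ]
[ 0.673 -0.006  0.066] [ 0.692 -0.012  0.   ]
side cap1 0.71 [328.0, 239.8, 13.7, 12.5] 137 [333.7 245.7] [0.52  0.011 0.014]
side cap1 0.53 [339.3, 223.6, 10.7, 15.5] 147 [344.6 231.3] [ 0.537 -0.044  0.014]
side cap1 0.47 [297.9, 256.3, 10.4, 13.3] 124 [303.1 261.9] [0.532 0.103 0.014]
side stray_cap 0.57 [427.9, 185.9, 16.8, 18.3] 160 [434.3 194.3] [ 0.471 -0.32   0.014]
side 0.55 [[363, 207], [342, 295], [269, 280], [294, 195]]
[ 0.533 -0.102  0.066] [ 0.576 -0.152  0.   ]
[0.37  0.132 0.066] [0.403 0.096 0.   ]
[0.512 0.226 0.066] [0.554 0.194 0.   ]
[ 0.683 -0.001  0.066] [ 0.735 -0.045  0.   ]
```

The top view shows the tote cornerwise around pixel (344,234) with four caps in it. The stray cap is at (514,265), the tin at (503,205), the cup at (218,293), and the gouge on the left at about (155,205). The side view shows the same layout, with the stray cap at (434,195).

Run:
```python
from h import *
R2=Rt.from_euler('xyz',[180,0,-146.5],degrees=True)
print(toolrow(np.array([.467,-.320,.12])-get_obs()['tool_pos'],R2))
```

```text
[-1.0583  0.6875  0.3553 -0.     -0.     -0.0668]
```

```bash
python3 -m inch '-.53 .344 .178 0 0 -.0668;-.53 .344 .178 0 0 -.0668;-.53 .344 .178 0 0 -.0668;-.53 .344 .178 0 0 -.0668;-.53 .344 .178 0 0 -.0668;-.53 .344 .178 0 0 -.0668'
python3 - <<'E'
from h import *
R2=Rt.from_euler('xyz',[180,0,-146.5],degrees=True)
print(toolrow(np.array([.467,-.320,.12])-get_obs()['tool_pos'],R2))
E
```

```text
clock: 1.8
tool_pos: [0.3591, -0.4697, 0.1717]
orientation: [179.9, 0.0, -146.3]
force: [-0.7, 0.6, -1.0]
opening: 0.0875
gripper_force: 0.0
[-5.759e-01  2.154e-01  1.732e-01  7.000e-04  1.000e-04  1.000e-03]
```

```bash
python3 -m inch '-.576 .215 .173 0 0 0;-.576 .215 .173 0 0 0;-.576 .215 .173 0 0 0;-.576 .215 .173 0 0 0;-.576 .215 .173 0 0 0;-.576 .215 .173 0 0 0;-.576 .215 .173 0 0 0'
python3 - <<'E'
from h import *
P=camera_params('wrist'); shot('wrist','w1.png')
for l in landmark_of('wrist','stray_cap')[:3]: print(l['p'],l['uv'],onz('wrist',l['uv'],0,P))
for l in cut_out('wrist','stray_cap')[:3]:
  v,u=np.nonzero(l['pixels']); print(l['p'],l['rect'],onz('wrist',[u.mean(),v.mean()],.013,P))
print(toolrow([.1,0,0]),toolrow([0,.1,0]))
E
```

```text
clock: 2.38
tool_pos: [0.4665, -0.3237, 0.121]
orientation: [180.0, -0.0, -146.3]
force: [0.1, -0.4, 1.0]
opening: 0.0876
gripper_force: 0.0
0.87 [327.1, 232.3] [ 4.65169399e-01 -3.17520856e-01  5.55111512e-17]
0.86 [303.9, 215.7, 34.2, 43.9] [ 0.4678591  -0.32131439  0.013     ]
[-2.781e-01 -1.838e-01  1.000e-04  0.000e+00  0.000e+00  0.000e+00] [-1.838e-01  2.781e-01 -1.000e-04  0.000e+00  0.000e+00  0.000e+00]
```

View pics/w1.png

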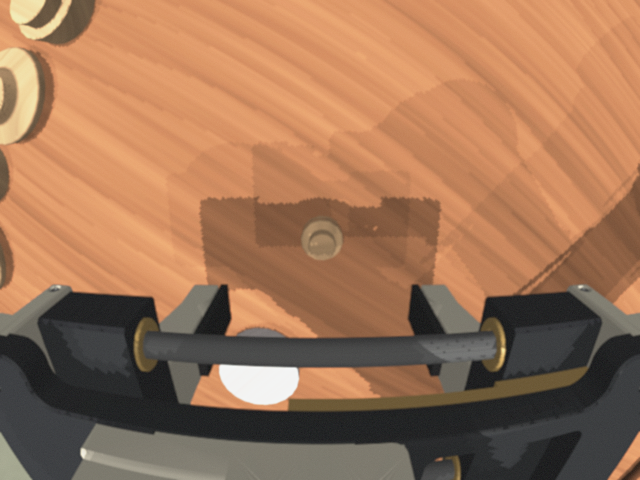

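The wrist view shows the cap centred between the fingers at (322,240), with the tin clear of them at (260,365). I'll descend and grip.

```bash
python3 -m inch '-.007 .01 .12 0 0 0;-.007 .01 .24 0 0 0;-.007 .01 .32 0 0 0;-.007 .01 .36 0 0 0;-.007 .01 .388 0 0 0;-.007 .01 .388 0 0 0'; python3 -m inch '-.0 .0 0 0 0 0;0 0 0 0 0 0;0 0 0 0 0 0;0 0 0 0 0 0;0 0 0 0 0 0;0 0 0 0 0 0;0 0 0 0 0 0;0 0 0 0 0 0' 1
```

```text
clock: 3.03
tool_pos: [0.4645, -0.3217, 0.0035]
orientation: [179.9, -0.1, -146.6]
force: [0.1, -0.1, -0.1]
opening: 0.0875
gripper_force: 0.0
clock: 3.7
tool_pos: [0.4659, -0.321, 0.005]
orientation: [-180.0, 0.0, -146.5]
force: [-0.1, 1.1, -0.1]
opening: 0.0397
gripper_force: 0.0
```

```bash
python3 -m inch '-.0 .0 0 0 0 0;0 0 0 0 0 0;0 0 0 0 0 0;0 0 0 0 0 0;0 0 0 0 0 0' ; python3 -m inch '0 0 -.12 0 0 0;0 0 -.25 0 0 0;0 0 -.4 0 0 0;0 0 -.5 0 0 0;0 0 -.5 0 0 0'
python3 - <<'E'
from h import *
for c in ['top','side']:
  snapshot(c)
  for n,z in dict(tote=0,tote_grip=.046,tote_corner=.006,tote_toe=0).items():
    for l in landmark_of(c,n)[:2]: print(c,n,round(l['p'],2),np.round(onz(c,l['uv'],z),3))
yaw=np.radians(-56.5); x=np.array([np.cos(yaw),np.sin(yaw),0]); y=np.array([-x[1],x[0],0])
C=np.array([.534,.045,0]); T=C-.055*x-.03*y+[0,0,.16]; print(T); o=get_obs()
print(toolrow(T-o['tool_pos'],Rt.from_euler('xyz',[180,0,-146.5],degrees=True)))
E
```

```text
clock: 4.12
tool_pos: [0.4659, -0.3211, 0.0049]
orientation: [-180.0, 0.0, -146.5]
force: [-0.4, 0.5, 0.4]
opening: 0.031
gripper_force: 30.0
clock: 4.53
tool_pos: [0.4695, -0.3229, 0.1626]
orientation: [-179.4, 0.3, -146.4]
force: [1.4, -0.5, 0.4]
opening: 0.031
gripper_force: 30.0
top tote 0.67 [0.539 0.041 0.   ]
top tote_grip 0.6 [ 0.628 -0.032  0.046]
top tote_corner 0.68 [0.41  0.09  0.006]
top tote_toe 0.73 [0.393 0.096 0.   ]
side tote 0.86 [0.542 0.045 0.   ]
side tote_grip 0.59 [ 0.636 -0.024  0.046]
side tote_corner 0.22 [0.561 0.082 0.006]
side tote_toe 0.15 [0.519 0.003 0.   ]
[0.47862689 0.07430561 0.16      ]
[-7.6360e-01  1.0746e+00 -1.9700e-02  4.0000e-04 -4.0000e-04 -0.0000e+00]
```

```bash
python3 -m inch '-.38 .54 -.02 0 0 0;-.38 .54 -.02 0 0 0;-.38 .54 -.02 0 0 0;-.38 .54 -.02 0 0 0;-.38 .54 -.02 0 0 0;-.38 .54 -.02 0 0 0'; python3 -m inch '-.38 .535 -.02 0 0 0;-.38 .535 -.02 0 0 0;-.38 .535 -.02 0 0 0;-.38 .535 -.02 0 0 0;-.38 .535 -.02 0 0 0;-.38 .535 -.02 0 0 0;-.38 .535 -.02 0 0 0'
python3 - <<'E'
from h import *
P=camera_params('wrist'); print(get_obs()['tool_pos']); shot('wrist','w2.png')
for n in ['cap1','stray_cap']:
  for l in cut_out('wrist',n)[:6]:
    v,u=np.nonzero(l['pixels']); print(n,round(l['p'],2),np.round([u.mean(),v.mean()]),np.round(onz('wrist',[u.mean(),v.mean()],.02,P),3))
for n,z in dict(tote=0,tote_grip=.046,tote_corner=.006,tote_toe=0).items():
    for l in landmark_of('wrist',n)[:2]: print(n,round(l['p'],2),l['uv'],np.round(onz('wrist',l['uv'],z,P),3))
E
```

```text
clock: 5.53
tool_pos: [0.4718, -0.119, 0.1611]
orientation: [180.0, 0.1, -146.3]
force: [0.1, -0.7, -0.5]
opening: 0.0308
gripper_force: 30.0
clock: 6.12
tool_pos: [0.478, 0.0751, 0.1666]
orientation: [180.0, -0.0, -146.3]
force: [-0.2, -0.6, -0.2]
opening: 0.031
gripper_force: 30.0
[0.47798616 0.07506662 0.16656104]
cap1 0.95 [277. 280.] [0.545 0.073 0.02 ]
cap1 0.86 [321. 270.] [0.515 0.101 0.02 ]
cap1 0.84 [238. 216.] [0.513 0.014 0.02 ]
cap1 0.56 [178. 199.] [ 0.53  -0.039  0.02 ]
cap1 0.51 [254. 225.] [0.512 0.03  0.02 ]
stray_cap 0.65 [319. 308.] [0.547 0.121 0.02 ]
tote 0.65 [257.0, 249.4] [0.538 0.045 0.   ]
tote 0.65 [319.7, 304.2] [0.553 0.125 0.   ]
tote_grip 0.59 [136.4, 309.0] [ 0.636 -0.025  0.046]
tote_corner 0.66 [382.7, 165.5] [0.41  0.095 0.006]
tote_toe 0.66 [390.1, 156.7] [0.399 0.097 0.   ]
```

View pics/w2.png

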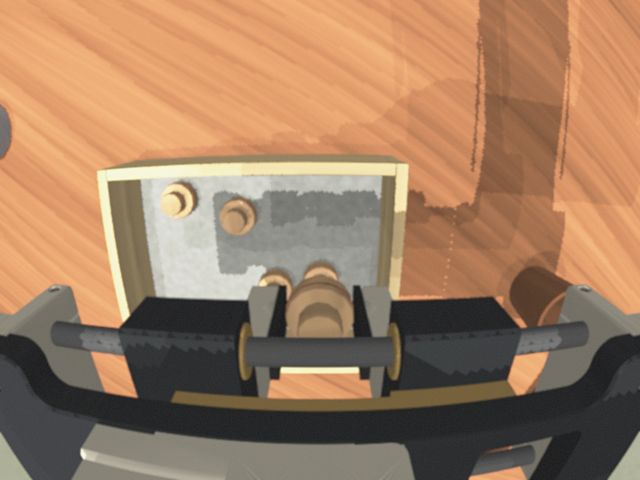

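The wrist view shows the held cap at (320,310) over the empty near part of the tote. The four caps are at about (178,200), (238,216), (277,280) and (321,270). I'll lower it there.

```bash
python3 -m inch '0 -.013 .12 0 0 0;0 -.013 .24 0 0 0;0 -.013 .36 0 0 0;0 -.013 .44 0 0 0;0 -.013 .48 0 0 0;0 -.013 .508 0 0 0;0 -.013 .508 0 0 0;0 -.013 .508 0 0 0'; python3 -m inch '0 0 0 0 0 0;0 0 0 0 0 0;0 0 0 0 0 0;0 0 0 0 0 0;0 0 0 0 0 0' -.03;  python3 -m inch '0 0 -.05 0 0 0;0 0 -.12 0 0 0;0 0 -.25 0 0 0;0 0 -.4 0 0 0;0 0 -.5 0 0 0;0 0 -.5 0 0 0;0 0 -.5 0 0 0'
python3 - <<'E'
from h import *
shot('top','t3.png'); 
for l in landmark_of('top','tote_grip')[:2]+landmark_of('top','tote_toe')[:2]: print(l)
print([ (c['p'],c['rect']) for c in boxes_of('top','cap1')[:8]])
E
```

```text
clock: 7.13
tool_pos: [0.4805, 0.0702, 0.0147]
orientation: [-180.0, -0.0, -146.5]
force: [1.1, 0.8, 0.6]
opening: 0.031
gripper_force: 30.0
clock: 7.55
tool_pos: [0.4804, 0.0706, 0.015]
orientation: [-180.0, 0.1, -146.5]
force: [-0.2, 0.0, -0.2]
opening: 0.0448
gripper_force: 0.0
clock: 8.13
tool_pos: [0.4813, 0.0711, 0.1669]
orientation: [-180.0, 0.3, -146.5]
force: [0.7, 0.2, -1.1]
opening: 0.0451
gripper_force: 0.0
{'uv': [322.4, 299.4], 'p': 0.85}
[]
```

Run:
```python
from h import *
o=get_obs(); print(toolrow(np.array([.634,-.028,.16])-o['tool_pos'],Rt.from_euler('xyz',[180,0,-146.5],degrees=True)))
```

```text
[-2.496e-01 -5.572e-01  1.020e-02  1.000e-04 -7.000e-04 -1.000e-04]
```

```bash
python3 -m inch '-.25 -.557 .01 0 0 0;-.25 -.557 .01 0 0 0;-.25 -.557 .01 0 0 0;-.25 -.557 .01 0 0 0;-.25 -.557 .01 0 0 0;-.25 -.557 .01 0 0 0;-.25 -.557 .01 0 0 0' -.4
python3 - <<'E'
from h import *
P=camera_params('wrist'); print(get_obs()['tool_pos']); shot('wrist','w4.png')
for n in ['cap1','stray_cap']:
  for l in cut_out('wrist',n)[:6]:
    v,u=np.nonzero(l['pixels']); print(n,round(l['p'],2),np.round([u.mean(),v.mean()]),np.round(onz('wrist',[u.mean(),v.mean()],.02,P),3))
for n,z in dict(tote=0,tote_grip=.046,tote_corner=.006,tote_toe=0).items():
    for l in landmark_of('wrist',n)[:2]: print(n,round(l['p'],2),l['uv'],np.round(onz('wrist',l['uv'],z,P),3))
for uv in [(245,200),(400,200)]: print(onz('wrist',uv,.066,P))
E
```

```text
clock: 8.92
tool_pos: [0.6345, -0.0285, 0.1587]
orientation: [179.9, -0.2, -146.6]
force: [-0.7, 0.8, 0.2]
opening: 0.0616
gripper_force: 0.0
[ 0.63446099 -0.02849969  0.15871546]
cap1 0.78 [441. 134.] [0.516 0.012 0.02 ]
cap1 0.63 [510. 207.] [0.526 0.104 0.02 ]
cap1 0.63 [469. 214.] [0.555 0.075 0.02 ]
cap1 0.56 [377. 112.] [ 0.533 -0.041  0.02 ]
stray_cap 0.82 [509. 147.] [0.486 0.07  0.02 ]
stray_cap 0.22 [638. 230.] [0.441 0.271 0.02 ]
tote 0.61 [449.0, 175.0] [0.537 0.046 0.   ]
tote_grip 0.75 [318.6, 238.8] [ 0.639 -0.026  0.046]
tote_corner 0.81 [559.2, 98.7] [0.408 0.094 0.006]
tote_toe 0.62 [563.6, 95.6] [0.399 0.1   0.   ]
[ 0.63769801 -0.08846487  0.066     ]
[0.57820866 0.00171965 0.066     ]
```

View pics/w4.png

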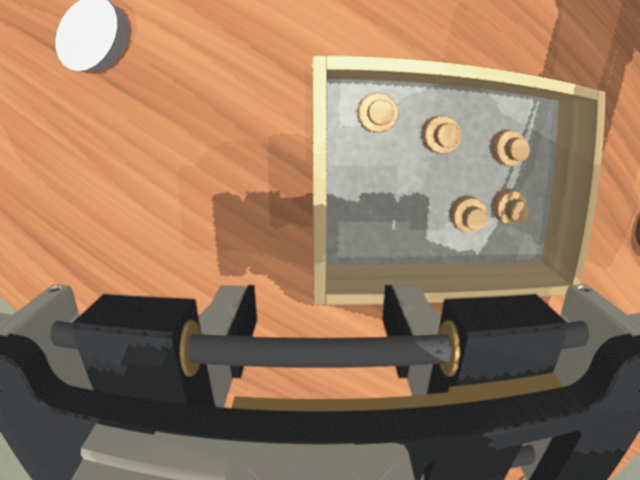

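The wrist view shows all five caps in the tote, with the stray cap at (509,147) let go and upright. The far wall runs vertically at u=320, midway between the fingers.

Run:
```python
from h import *
P=camera_params('wrist')
a=onz('wrist',(320,58),.066,P); b=onz('wrist',(320,302),.066,P); print(a,b,np.linalg.norm(a-b)); 
y=(b-a)/np.linalg.norm(b-a); x=np.array([y[1],-y[0],0]); print(np.degrees(np.arctan2(x[1],x[0])))
c=onz('wrist',(605,91),.066,P); print('cnear',c,np.linalg.norm(c-a))
G=(a+b)/2+.04*y; G[2]=.046-.019; toe=a-.2355*x; print('G',G,'toe',toe)
o=get_obs(); print(o['joint_pos'],toolrow(G-o['tool_pos'],Rt.from_euler('xyz',[180,0,np.degrees(np.arctan2(x[1],x[0]))-90],degrees=True)))
```

```text
[ 0.52886021 -0.0968162   0.066     ] [0.67664504 0.00137067 0.066     ] 0.17742890021988272
-56.400305940332686
cnear [0.39681533 0.09840939 0.066     ] 0.2356881076929821
G [ 0.63606959 -0.02558728  0.027     ] toe [0.39853755 0.09933745 0.066     ]
[ 1.51543318e+01  1.94621050e+01 -9.71430188e+00 -1.95997971e-03
 -6.07869047e+01 -7.15940099e+01] [-6.300e-03  7.000e-04  4.499e-01 -1.000e-04  2.000e-04 -2.000e-04]
```

```bash
python3 -m inch '-.006 0 .12 0 0 0;-.006 0 .24 0 0 0;-.006 0 .34 0 0 0;-.006 0 .4 0 0 0;-.006 0 .44 0 0 0;-.006 0 .45 0 0 0;-.006 0 .45 0 0 0'; python3 -m inch '0 0 0 0 0 0;0 0 0 0 0 0;0 0 0 0 0 0;0 0 0 0 0 0;0 0 0 0 0 0;0 0 0 0 0 0;0 0 0 0 0 0;0 0 0 0 0 0;0 0 0 0 0 0;0 0 0 0 0 0' 1
python3 - <<'E'
from h import *
o=get_obs(); p=o['tool_pos']; R=Rt.from_euler('xyz',o['orientation'],degrees=True)
toe=np.array([.398,.098,0]); yaw=np.radians(-56.4)
for phi in (40,):
  f=yaw+np.radians(phi); a=np.cross([np.cos(f),np.sin(f),0],[0,0,1])
  for th in np.arange(3,52,3):
    Q=Rt.from_rotvec(np.radians(th)*a); s=R.inv().apply(Q.apply(p-toe)+toe-p)/.3; r=R.inv().apply(np.radians(th)*a)/np.pi
    print(th,np.round(np.r_[s,r],3))
E
```

```text
clock: 9.85
tool_pos: [0.6364, -0.0263, 0.0264]
orientation: [180.0, -0.0, -146.5]
force: [1.0, -0.4, -0.1]
opening: 0.0611
gripper_force: 0.0
clock: 10.68
tool_pos: [0.6364, -0.0265, 0.0265]
orientation: [-180.0, -0.0, -146.5]
force: [0.1, -0.9, -0.1]
opening: 0.0088
gripper_force: 30.0
3 [ 0.004  0.004 -0.046  0.013 -0.011  0.   ]
6 [ 0.009  0.011 -0.091  0.025 -0.021  0.   ]
9 [ 0.016  0.019 -0.137  0.038 -0.032  0.   ]
12 [ 0.024  0.029 -0.181  0.051 -0.043  0.   ]
15 [ 0.034  0.04  -0.225  0.064 -0.054  0.   ]
18 [ 0.045  0.054 -0.267  0.076 -0.064  0.   ]
21 [ 0.058  0.069 -0.309  0.089 -0.075  0.   ]
24 [ 0.072  0.086 -0.35   0.102 -0.086  0.   ]
27 [ 0.088  0.104 -0.39   0.115 -0.097  0.   ]
30 [ 0.104  0.124 -0.428  0.127 -0.107  0.   ]
33 [ 0.122  0.145 -0.465  0.14  -0.118  0.   ]
36 [ 0.142  0.168 -0.5    0.153 -0.129  0.   ]
39 [ 0.162  0.192 -0.534  0.166 -0.14   0.   ]
42 [ 0.184  0.218 -0.566  0.178 -0.15   0.   ]
45 [ 0.206  0.245 -0.596  0.191 -0.161  0.   ]
48 [ 0.23   0.273 -0.624  0.204 -0.172  0.   ]
51 [ 0.254  0.302 -0.651  0.217 -0.183  0.   ]
```

```bash
python3 -m inch '.004 .004 -.046 .013 -.011 0;.009 .011 -.091 .025 -.021 0;.016 .019 -.137 .038 -.032 0;.024 .029 -.181 .051 -.043 0;.034 .04 -.225 .064 -.054 0;.045 .054 -.267 .076 -.064 0;.058 .069 -.309 .089 -.075 0;.072 .086 -.35 .102 -.086 0;.072 .086 -.35 .102 -.086 0;.072 .086 -.35 .102 -.086 0'
python3 - <<'E'
from h import *
o=get_obs(); print(o['joint_pos'],o['moment'])
p0=np.array([.6364,-.0265,.0265]); R0=Rt.from_euler('xyz',[180,0,-146.5],degrees=True); toe=np.array([.398,.098,0])
R=Rt.from_euler('xyz',o['orientation'],degrees=True); Q=R*R0.inv()
print('toe if rigid',o['tool_pos']+Q.apply(toe-p0), 'tilt',np.degrees(np.arccos(Q.as_matrix()[2,2])))
shot('top','t5.png')
E
```

```text
clock: 11.52
tool_pos: [0.6014, -0.0178, 0.1307]
orientation: [-161.2, 15.1, -143.9]
force: [-1.3, -0.9, -4.3]
opening: 0.0093
gripper_force: 30.0
[  18.54036549    6.83498088  -52.11602176   51.31737926  -17.39379004
 -122.61177506] [ 0.15167217  1.88781198 -0.00501662]
toe if rigid [ 0.39500307  0.09698642 -0.00071835] tilt 23.947722460511727
```

View pics/t5.png

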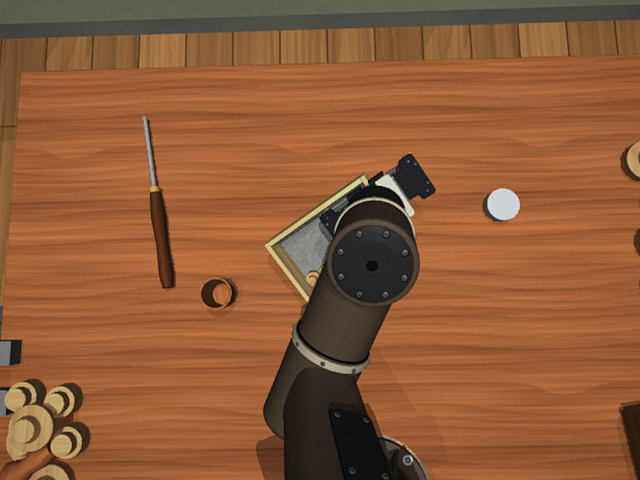

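The top view shows the tote tipped about 24° with its toe still at about (320,300). The arm hides most of the inside, but one cap shows near the corner at (313,278). Joint 3 (-52°) is close to its limit (-58°), so I'll check the caps from the wrist and side cameras.

```bash
cat >> h.py <<'E'
def caps(cam,tag):
    o=get_obs(); P=camera_params(cam); shot(cam,tag)
    p0=np.array([.6364,-.0265,.0265]); R0=Rt.from_euler('xyz',[180,0,-146.5],degrees=True); toe=np.array([.398,.098,0])
    Q=Rt.from_euler('xyz',o['orientation'],degrees=True)*R0.inv(); Rt_=Q*Rt.from_euler('z',-56.4,degrees=True)
    toen=o['tool_pos']+Q.apply(toe-p0); print('toe',np.round(toen,3),'tilt',np.degrees(np.arccos(Q.as_matrix()[2,2])).round(1),'g in tote',np.round(Rt_.inv().apply([0,0,-1]),2))
    for n in ['cap1','stray_cap']:
      for l in cut_out(cam,n)[:7]:
        v,u=np.nonzero(l['pixels']); c,d=ray(cam,[u.mean(),v.mean()],P)
        c=Rt_.inv().apply(c-toen)+[-.12,-.09,0]; d=Rt_.inv().apply(d); X=c+d*(.022-c[2])/d[2]
        print(n,round(l['p'],2),np.round([u.mean(),v.mean()]),len(u),np.round(X*1000),'dist',round(float(np.hypot(*(X[:2]+[.111,.081])))*1000))
E
python3 - <<'E'
from h import *
for c in ['wrist','side']: print(c); caps(c,c+'6.png')
cv2.imwrite('pics/c6.png',np.hstack([cv2.resize(cv2.imread('pics/wrist6.png'),(400,300)),cv2.resize(cv2.imread('pics/side6.png')[150:350,200:467],(400,300))]))
E
```

```text
wrist
toe [ 0.396  0.097 -0.001] tilt 23.9 g in tote [-0.31 -0.26 -0.91]
cap1 0.76 [620. 162.] 1999 [-52. -36.  22.] dist 75
cap1 0.74 [627. 110.] 1247 [-54. -66.  22.] dist 59
side
toe [ 0.398  0.098 -0.   ] tilt 24.0 g in tote [-0.31 -0.26 -0.91]
cap1 0.59 [343. 257.] 140 [-32. -63.  22.] dist 81
cap1 0.49 [325. 274.] 32 [-88. -32.  22.] dist 54
stray_cap 0.64 [267. 331.] 987 [-259.   58.   22.] dist 203
stray_cap 0.47 [338. 278.] 63 [-87. -64.  22.] dist 29
```

View pics/c6.png

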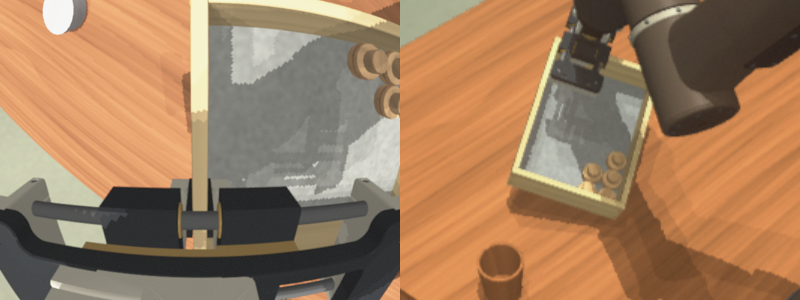

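Run:
```python
from h import *
caps('side','side7.png')
im=cv2.imread('pics/side7.png'); cv2.imwrite('pics/c7.png',cv2.resize(im[235:305,290:375],(680,560),interpolation=cv2.INTER_CUBIC))
o=get_obs();print(o['clock'],o['joint_pos'],o['gripper_force'])
```

```text
toe [ 0.398  0.098 -0.   ] tilt 24.0 g in tote [-0.31 -0.26 -0.91]
cap1 0.69 [344. 257.] 145 [-31. -64.  22.] dist 81
cap1 0.5 [340. 269.] 151 [-63. -64.  22.] dist 51
cap1 0.44 [325. 274.] 52 [-87. -31.  22.] dist 55
cap1 0.42 [328. 264.] 152 [-62. -31.  22.] dist 70
12.0167 [  18.59373901    7.05293127  -51.75322704   51.07927724  -17.43348033
 -122.4567343 ] 30.01132160425186
```

View pics/c7.png

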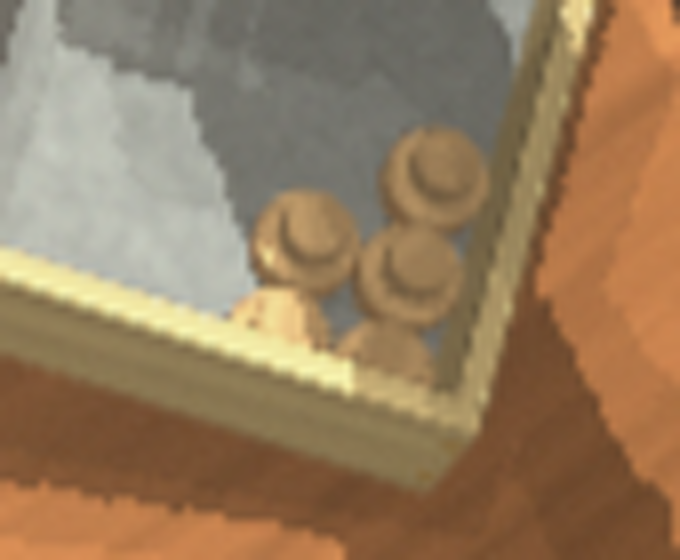

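The enlarged view shows all five caps packed in the near corner; the farthest, at (437,180), is about 81 mm from it, under the 108 mm limit. The tote is held at 24° and the caps haven't moved between pictures, so I'm handing in.

```bash
python3 -c "
from plant import *; print(close_job())"
```

```text
the job is handed in; nothing more can be done
None
```

The stray cap is in the tote, and I handed the job in with the tote gripped and tipped about 24° on its near corner, all five caps in that corner (farthest about 81 mm away) and the tin, cup and gouge not touched; the hand-in returned no verdict.

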